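# Set out breathing-tube adapters by size on the test rail

## Task

Set out the four white breathing-tube adapters on the test rail for a run of flow checks: one on each black seat, in order of size, with the largest on the seat nearest the flow-sensor head (the small white block with the steel tube) and the smallest at the other end. Leave each one standing upright on its wide end in the middle of its seat, and do not push the green filter aside.

Things in the scene. Friction and masses are not known exactly. Their poses are not given: they have to be found in the camera images.
- adapter_s_c (a point): The smallest of four white plastic breathing-tube adapters, a stepped round tube standing upright on its wide end: 44 mm tall in all; lower collar 24 mm diameter and 25 mm high, upper tube 15 mm diameter with an open bore; about 16 g. This point is at its centre, half-way up (22 mm above its underside); z is its axis, upwards.
- adapter_m_c (a point): The second smallest of four white plastic breathing-tube adapters, a stepped round tube standing upright on its wide end: 54 mm tall in all; lower collar 33 mm diameter and 30 mm high, upper tube 22 mm diameter with an open bore; about 26 g. This point is at its centre, half-way up (27 mm above its underside); z is its axis, upwards.
- adapter_l_c (a point): The second largest of four white plastic breathing-tube adapters, a stepped round tube standing upright on its wide end: 65 mm tall in all; lower collar 42 mm diameter and 36 mm high, upper tube 30 mm diameter with an open bore; about 40 g. This point is at its centre, half-way up (32.5 mm above its underside); z is its axis, upwards.
- adapter_xl_c (a point): The largest of four white plastic breathing-tube adapters, a stepped round tube standing upright on its wide end: 76 mm tall in all; lower collar 52 mm diameter and 42 mm high, upper tube 38 mm diameter with an open bore; about 60 g. This point is at its centre, half-way up (38 mm above its underside); z is its axis, upwards.
- seat_a (a point): One of four identical black round seats (dishes 72 mm outside, 66 mm inside diameter, 3 mm high lip) on carriers in a row along one straight low aluminium rail, 85 to 140 mm apart, names in no order. This point: centre of the seat's floor, 36 mm above the bench; z up, y along the rail, x across it. Rail and carriers nowhere rise above 39 mm; a carrier is 62 mm wide across the rail, its thumbscrew reaches out 47 mm at +x.
- seat_b (a point): One of four identical black round seats (dishes 72 mm outside, 66 mm inside diameter, 3 mm high lip) on carriers in a row along one straight low aluminium rail, 85 to 140 mm apart, names in no order. This point: centre of the seat's floor, 36 mm above the bench; z up, y along the rail, x across it. Rail and carriers nowhere rise above 39 mm; a carrier is 62 mm wide across the rail, its thumbscrew reaches out 47 mm at +x.
- seat_c (a point): One of four identical black round seats (dishes 72 mm outside, 66 mm inside diameter, 3 mm high lip) on carriers in a row along one straight low aluminium rail, 85 to 140 mm apart, names in no order. This point: centre of the seat's floor, 36 mm above the bench; z up, y along the rail, x across it. Rail and carriers nowhere rise above 39 mm; a carrier is 62 mm wide across the rail, its thumbscrew reaches out 47 mm at +x.
- seat_d (a point): One of four identical black round seats (dishes 72 mm outside, 66 mm inside diameter, 3 mm high lip) on carriers in a row along one straight low aluminium rail, 85 to 140 mm apart, names in no order. This point: centre of the seat's floor, 36 mm above the bench; z up, y along the rail, x across it. Rail and carriers nowhere rise above 39 mm; a carrier is 62 mm wide across the rail, its thumbscrew reaches out 47 mm at +x.
- sensor_c (a point): The flow-sensor head: a small fixed white block 80 mm deep (x), 66 mm wide (y), 70 mm high at most, with a level steel tube 22 mm in diameter and 130 mm long through it along x. It stands off one end of the rail, the green filter off the other; which is on which side changes. This point: the middle of the block, 35 mm above the bench.
- filter_c (a point): A green round breathing filter lying loose on the bench off one end of the rail, a disc of 72 mm diameter with a short stub up, 42 mm high in all: to be left alone. This point is at its centre, 21 mm above the bench.
Mind the look-alikes: they are no part of the job. What is shaped like the part that bears adapter_l_c but orange or red is not meant. Leave any purple or yellow look-alike of the part that bears adapter_m_c alone.

How it is judged:
At the end, for the whole second after the job is handed in: Each adapter stands on a seat of its own (centre within 12 mm of the seat's centre, resting on its floor within 6 mm, upright within 7 degrees), the sizes falling steadily from the seat nearest the flow-sensor head to the far one, all released and at rest (((horizontal distance between adapter_s_c and seat_a below 0.012 m and z of adapter_s_c in the frame of seat_a between 0.016 and 0.028 m) or (horizontal distance between adapter_s_c and seat_b below 0.012 m and z of adapter_s_c in the frame of seat_b between 0.016 and 0.028 m) or (horizontal distance between adapter_s_c and seat_c below 0.012 m and z of adapter_s_c in the frame of seat_c between 0.016 and 0.028 m) or (horizontal distance between adapter_s_c and seat_d below 0.012 m and z of adapter_s_c in the frame of seat_d between 0.016 and 0.028 m)) and angle between each of adapter_s_c, adapter_m_c, adapter_l_c, adapter_xl_c's own z axis and vertical below 0.12 rad and linear speed of each of adapter_s, adapter_m, adapter_l, adapter_xl below 0.02 m/s and angular speed of each of adapter_s, adapter_m, adapter_l, adapter_xl below 0.2 rad/s and ((horizontal distance between adapter_m_c and seat_a below 0.012 m and z of adapter_m_c in the frame of seat_a between 0.021 and 0.033 m) or (horizontal distance between adapter_m_c and seat_b below 0.012 m and z of adapter_m_c in the frame of seat_b between 0.021 and 0.033 m) or (horizontal distance between adapter_m_c and seat_c below 0.012 m and z of adapter_m_c in the frame of seat_c between 0.021 and 0.033 m) or (horizontal distance between adapter_m_c and seat_d below 0.012 m and z of adapter_m_c in the frame of seat_d between 0.021 and 0.033 m)) and ((horizontal distance between adapter_l_c and seat_a below 0.012 m and z of adapter_l_c in the frame of seat_a between 0.0265 and 0.0385 m) or (horizontal distance between adapter_l_c and seat_b below 0.012 m and z of adapter_l_c in the frame of seat_b between 0.0265 and 0.0385 m) or (horizontal distance between adapter_l_c and seat_c below 0.012 m and z of adapter_l_c in the frame of seat_c between 0.0265 and 0.0385 m) or (horizontal distance between adapter_l_c and seat_d below 0.012 m and z of adapter_l_c in the frame of seat_d between 0.0265 and 0.0385 m)) and ((horizontal distance between adapter_xl_c and seat_a below 0.012 m and z of adapter_xl_c in the frame of seat_a between 0.032 and 0.044 m) or (horizontal distance between adapter_xl_c and seat_b below 0.012 m and z of adapter_xl_c in the frame of seat_b between 0.032 and 0.044 m) or (horizontal distance between adapter_xl_c and seat_c below 0.012 m and z of adapter_xl_c in the frame of seat_c between 0.032 and 0.044 m) or (horizontal distance between adapter_xl_c and seat_d below 0.012 m and z of adapter_xl_c in the frame of seat_d between 0.032 and 0.044 m)) and ((y of sensor_c in the frame of seat_a above 0 m and ((horizontal distance between adapter_m_c and seat_a below 0.012 m and y of adapter_s_c in the frame of seat_a below -0.05 m) or (horizontal distance between adapter_m_c and seat_b below 0.012 m and y of adapter_s_c in the frame of seat_b below -0.05 m) or (horizontal distance between adapter_m_c and seat_c below 0.012 m and y of adapter_s_c in the frame of seat_c below -0.05 m) or (horizontal distance between adapter_m_c and seat_d below 0.012 m and y of adapter_s_c in the frame of seat_d below -0.05 m)) and ((horizontal distance between adapter_l_c and seat_a below 0.012 m and y of adapter_m_c in the frame of seat_a below -0.05 m) or (horizontal distance between adapter_l_c and seat_b below 0.012 m and y of adapter_m_c in the frame of seat_b below -0.05 m) or (horizontal distance between adapter_l_c and seat_c below 0.012 m and y of adapter_m_c in the frame of seat_c below -0.05 m) or (horizontal distance between adapter_l_c and seat_d below 0.012 m and y of adapter_m_c in the frame of seat_d below -0.05 m)) and ((horizontal distance between adapter_xl_c and seat_a below 0.012 m and y of adapter_l_c in the frame of seat_a below -0.05 m) or (horizontal distance between adapter_xl_c and seat_b below 0.012 m and y of adapter_l_c in the frame of seat_b below -0.05 m) or (horizontal distance between adapter_xl_c and seat_c below 0.012 m and y of adapter_l_c in the frame of seat_c below -0.05 m) or (horizontal distance between adapter_xl_c and seat_d below 0.012 m and y of adapter_l_c in the frame of seat_d below -0.05 m))) or (y of sensor_c in the frame of seat_a below 0 m and ((horizontal distance between adapter_m_c and seat_a below 0.012 m and y of adapter_s_c in the frame of seat_a above 0.05 m) or (horizontal distance between adapter_m_c and seat_b below 0.012 m and y of adapter_s_c in the frame of seat_b above 0.05 m) or (horizontal distance between adapter_m_c and seat_c below 0.012 m and y of adapter_s_c in the frame of seat_c above 0.05 m) or (horizontal distance between adapter_m_c and seat_d below 0.012 m and y of adapter_s_c in the frame of seat_d above 0.05 m)) and ((horizontal distance between adapter_l_c and seat_a below 0.012 m and y of adapter_m_c in the frame of seat_a above 0.05 m) or (horizontal distance between adapter_l_c and seat_b below 0.012 m and y of adapter_m_c in the frame of seat_b above 0.05 m) or (horizontal distance between adapter_l_c and seat_c below 0.012 m and y of adapter_m_c in the frame of seat_c above 0.05 m) or (horizontal distance between adapter_l_c and seat_d below 0.012 m and y of adapter_m_c in the frame of seat_d above 0.05 m)) and ((horizontal distance between adapter_xl_c and seat_a below 0.012 m and y of adapter_l_c in the frame of seat_a above 0.05 m) or (horizontal distance between adapter_xl_c and seat_b below 0.012 m and y of adapter_l_c in the frame of seat_b above 0.05 m) or (horizontal distance between adapter_xl_c and seat_c below 0.012 m and y of adapter_l_c in the frame of seat_c above 0.05 m) or (horizontal distance between adapter_xl_c and seat_d below 0.012 m and y of adapter_l_c in the frame of seat_d above 0.05 m))))); the robot touches nothing.
It fails at once if the green filter is pushed more than 20 mm aside (distance of filter_c from where it was at the start of the episode above 0.02 m).
It also fails if it takes over 112 s, if anything falls off the work surface, if the arm or the gripper's body presses on something with over 40 N, if the wrist force passes 120 N, or if a joint passes its speed limit or range.

## Robot

A 6-joint arm with a two-finger parallel gripper is mounted at the origin on the work surface. World frame = base frame: x ahead of the robot, y to its left, z up, the work surface at z = 0. Lengths are in m, angles in rad, forces in N, time in s.
With the tool pointing down it reaches from about 0.375 to 0.9 m from the base axis. Payload 3.1 kg.
Tool frame: the origin (TCP) lies between the finger pads; the fingertips stand 22 mm ahead of it and the grasp point (between the pads) lies 3 mm ahead of it; z points along the fingers, y is the direction in which the jaws open and shut (so a half turn about z gives the same grasp; the last joint's range is limited). The gripper opens to 87 mm and grips with 3 to 60 N. Pads are 19 mm wide; open, the fingers measure 117 mm over their backs; the gripper's body (75 mm by 190 mm) begins 51 mm behind the grasp point.
Start: joints at [0.99, 0.527, 1.433, -0, 1.181, -0.178], TCP at [0.245, 0.575, 0.205] pointing down, gripper open.
Joint ranges: [-3.08, 3.08], [-0.75, 2.2], [0.22, 2.44], [-1.43, 4.57], [0, 2.65], [-2.85, 2.85]. Speed limits (rad/s): [2.79, 2.79, 3.14, 3.14, 3.14, 3.14].

## Interface

Orientations are given as a unit quaternion [x, y, z, w].
In Python, from rig import get_obs, camera, get_calibration, hand_in, search_frame gives the robot as it stands.
- The arm moves only by the shell command python3 -m jog 'ROWS' [FORCE]. ROWS is JSON, a list of rows, each an object with "grip": the closure in counts, from 0 (fully open) to 255 (shut); "travel": the shift along the world's x, y, z in cm, a list of three; "twist": the turn about the world's z in degrees. A call has 1 to 8 rows; each row shifts and turns the commanded pose from where the row before left it; what a row does not reach is not made up. A row lasts 1/10 s, in which the tool goes at most 50 mm and 8.59 degrees, less where a joint would pass 70% of its speed; a pose out of reach is approached as far as the arm can. A call is refused whole if a number of a shift passes 5 or a number of a turn 8.59, either way. A call with a gripper value outside its range is refused whole. The fingers move at their own pace and stop on an object; FORCE is the grip in N (left out, the last holds). Time passes only in rows, so rows that do not move let the fingers close. It gives the time, the measured TCP pose, the force and the opening at its end, in the units of the state.
- get_obs(): the state, without advancing time (a new reading comes with each control period).
- camera(name): name is "side" or "top" or "wrist"; returns the picture (480x640x3 uint8, red, green, blue); there is no depth.
- get_calibration(name): a dict with "fx", "fy", "cx", "cy" (pixels), "k1" (the pictures are not rectified: a ray, as slopes to the right and down, at radius r is drawn at 1 + k1 r^2 times it, then the intrinsics apply), "R" (3x3) and "t" (3): a world point X has camera coordinates R X + t; the wrist camera has in their place "T_tool_cam" (4x4, takes a point from camera to tool coordinates, whose origin is the TCP and whose axes are the flange's). Camera axes: x right, y down, z forward; pixel columns grow to the right and rows downward; lengths in m; the calibration is good to about 2 mm. A picture is of the moment at which its call begins: read the wrist's pose just before it. get_calibration takes no time and is no camera call.
- hand_in(): hands the job in, once; it reports no verdict.
Trained networks look in the newest picture that a camera, given by its name, has taken for a name from the list of things; names that differ only in an ending like _2 or _b are one class to them, and where a whole thing is asked for, a point or a joint stands for the part that bears it (a point fixed in the world has none). Each returns a list of dicts, best first, with "p" (0 to 1); they miss things now and then, are a little off and sometimes report something else, mostly with a low value. They report only what shows in the picture. A call takes as long as a camera call. They do not tell look-alikes from the thing itself.
- search_frame(target, camera): "at" ([x, y, z] in m, in world coordinates, good to about 4 mm: the middle of the surface that is visible of it).
The state is a dict: "time": time; "q": joint angles; "joint_velocities": joint speeds; "joint_torque": joint torques, N m; "position": TCP position; "tool_rot": TCP orientation; "ft_force": force on the tool from outside, world axes, zero at the start; "moment": the same for the moment, N m; "grip_width": finger opening in m.
Only numpy, scipy, OpenCV 4.12 (cv2) and the standard library are available. Lean on these libraries where they do the work, as an engineer would, in place of code of your own. Each camera call takes 0.05 s, during which the arm holds its last target. There are 200 camera calls.

## Working session

There is one attempt and no reset: what is moved stays moved. The work goes in short steps, Python scripts to look and compute and a shell command to move; the robot and the scene stay as the last step left them, time stands still between calls to the robot, and variables do not carry over. Pictures are saved under pics/ and viewed, about 12 in all and at most 16, crops included, and the job is handed in when it is done.

```bash
ls; mkdir -p pics; cat > h.py <<'E'
import numpy as np, cv2
from rig import get_obs, camera, get_calibration, search_frame
def snap(n, f):
    im=camera(n); cv2.imwrite(f'pics/{f}.png', im[:,:,::-1]); return im
def ray(n,u,v):  # world origin, direction (fixed cams)
    c=get_calibration(n); K=np.array([[c['fx'],0,c['cx']],[0,c['fy'],c['cy']],[0,0,1]])
    p=cv2.undistortPoints(np.array([[[u,v]]],float),K,np.array([c['k1'],0,0,0,0]))[0,0]
    R=np.array(c['R']);t=np.array(c['t']); return -R.T@t, R.T@np.array([p[0],p[1],1])
def at(n,u,v,z):
    o,d=ray(n,u,v); return o+d*(z-o[2])/d[2]
def px(n,X):
    c=get_calibration(n); K=np.array([[c['fx'],0,c['cx']],[0,c['fy'],c['cy']],[0,0,1]])
    return cv2.projectPoints(np.array([X],float),cv2.Rodrigues(np.array(c['R']))[0],np.array(c['t']),K,np.array([c['k1'],0,0,0,0]))[0][0,0]
E
python3 - <<'E'
from h import *
print(get_obs())
for n in ('top','side'):
    snap(n,n+'0')
    for t in ('adapter_s_c','adapter_m_c','adapter_l_c','adapter_xl_c','seat_a','sensor_c','filter_c'):
        for r in search_frame(t,n):
            print(n,t,round(r['p'],2),np.round(r['at'],3),px(n,r['at']).round())
E
```

```text
pics
{'time': 0.0, 'q': array([ 9.89522479e-01,  5.28501892e-01,  1.43389644e+00, -8.94013707e-06,
        1.18140467e+00, -1.78480882e-01]), 'joint_velocities': array([ 8.36597446e-04,  5.06080651e-05, -1.03177530e-03,  2.36003045e-03,
        9.57704165e-04,  2.57599799e-04]), 'joint_torque': array([-7.88975285e-04, -4.40048361e+01, -1.76588076e+01,  6.33438933e-02,
        5.83703094e-02, -1.71216607e-04]), 'position': array([0.24452614, 0.57433937, 0.2040516 ]), 'tool_rot': array([ 2.00035994e-01,  9.79787926e-01, -1.02791903e-03, -4.05966910e-04]), 'ft_force': array([ 0.10137484, -0.29753544, -0.32033623]), 'moment': array([ 0.06389482,  0.03868729, -0.02102478]), 'grip_width': 0.08684731929368737}
top adapter_m_c 0.76 [0.421 0.143 0.03 ] [229. 296.]
top adapter_m_c 0.57 [0.521 0.075 0.031] [265. 246.]
top adapter_m_c 0.5 [0.448 0.07  0.035] [266. 283.]
top adapter_l_c 0.91 [ 0.479 -0.159  0.032] [382. 270.]
top adapter_l_c 0.9 [ 0.405 -0.156  0.034] [381. 308.]
top adapter_l_c 0.61 [ 0.451 -0.075  0.033] [340. 283.]
top adapter_xl_c 0.69 [0.436 0.264 0.043] [166. 287.]
top seat
[... 502 characters left out ...]
 211.]
side adapter_l_c 0.79 [ 0.445 -0.084  0.035] [301. 283.]
side adapter_l_c 0.62 [ 0.399 -0.168  0.035] [295. 327.]
side adapter_l_c 0.59 [ 0.481 -0.178  0.036] [339. 315.]
side adapter_xl_c 0.69 [0.433 0.25  0.042] [241. 176.]
side adapter_xl_c 0.58 [ 0.574 -0.4    0.025] [450. 405.]
side seat_a 0.97 [0.621 0.124 0.036] [338. 190.]
side seat_a 0.87 [0.618 0.017 0.039] [359. 220.]
side seat_a 0.83 [ 0.608 -0.207  0.034] [408. 304.]
side seat_a 0.56 [ 0.617 -0.078  0.034] [379. 254.]
side sensor_c 0.6 [0.616 0.38  0.046] [294. 125.]
side filter_c 0.73 [0.617 0.381 0.043] [294. 126.]
side filter_c 0.6 [ 0.576 -0.4    0.023] [450. 405.]
side filter_c 0.33 [ 0.445 -0.083  0.037] [301. 282.]
```

View pics/top0.png

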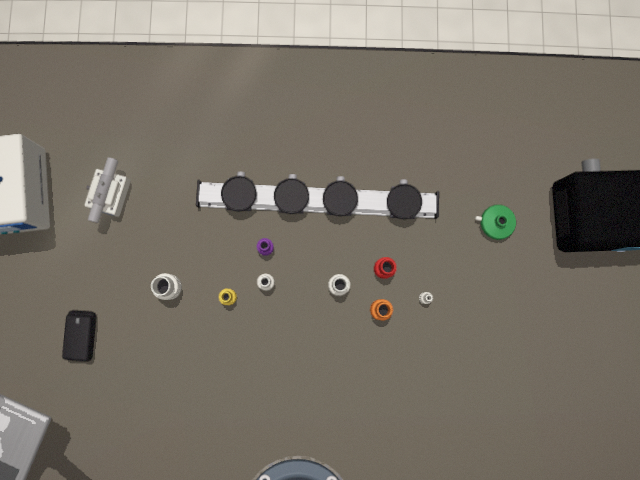

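View pics/side0.png

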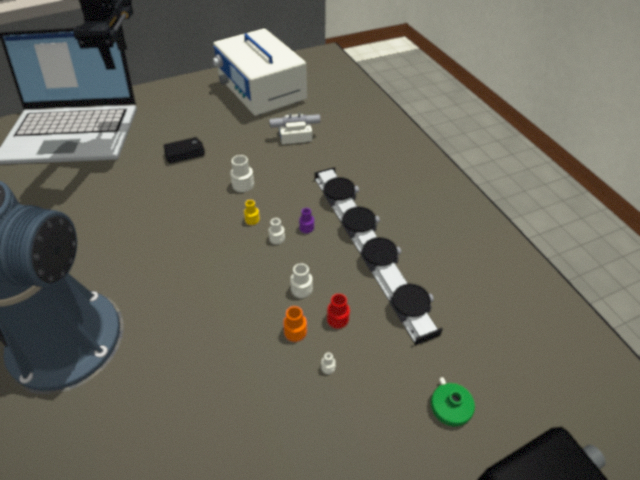

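Both views agree. The sensor (106,192 in the top view) is at the +y end and the filter (498,222) at the -y end. White adapters in the top view: XL (166,287), L (340,285), M (266,283), S (426,298). Look-alikes to leave alone: yellow (228,297), purple (265,247), red (386,268), orange (382,310). I'll check that choice in a close crop and measure the positions.

```bash
python3 - <<'E'
from h import *
im=cv2.imread('pics/top0.png')
cv2.imwrite('pics/crop0.png',cv2.resize(im[165:325,140:450],None,fx=2.5,fy=2.5,interpolation=cv2.INTER_CUBIC))
hsv=cv2.cvtColor(im,cv2.COLOR_BGR2HSV)
w=((hsv[...,2]>130)&(hsv[...,1]<45)).astype(np.uint8)
for nm,(u,v),h in (('xl',(166,287),.076),('l',(340,285),.065),('m',(266,283),.054),('s',(426,298),.044)):
    m=np.zeros_like(w); m[v-22:v+22,u-22:u+22]=w[v-22:v+22,u-22:u+22]
    c=max(cv2.findContours(m,0,1)[0],key=cv2.contourArea)
    x=cv2.boundingRect(c); (cu,cv_),r=cv2.minEnclosingCircle(c)
    print(nm,x,round(cu,1),round(cv_,1),round(r,1),at('top',cu,cv_,h/2).round(4))
d=(hsv[...,2]<60).astype(np.uint8)
for (u,v) in ((240,193),(291,197),(339,198),(405,201)):
    m=np.zeros_like(d); m[v-23:v+23,u-23:u+23]=d[v-23:v+23,u-23:u+23]
    m=cv2.morphologyEx(m,cv2.MORPH_OPEN,np.ones((9,9)))
    c=max(cv2.findContours(m,0,1)[0],key=cv2.contourArea); e=cv2.fitEllipse(c)
    print('seat',np.round(e[0],1),np.round(e[1],1),at('top',*e[0],.038).round(4))
c=get_calibration('top'); print('cam',-np.array(c['R']).T@c['t'], c['fx'])
print(get_calibration('wrist'))
E
```

```text
xl (150, 273, 31, 27) 165.1 285.6 15.2 [0.4381 0.2672 0.038 ]
l (328, 274, 23, 21) 339.0 284.0 11.4 [ 0.4491 -0.0734  0.0325]
m (256, 273, 19, 17) 265.0 281.0 9.1 [0.4521 0.0725 0.027 ]
s (419, 292, 15, 12) 425.9 297.0 7.2 [ 0.4271 -0.2476  0.022 ]Traceback (most recent call last):
  File "<stdin>", line 15, in <module>
ValueError: max() iterable argument is empty
```

View pics/crop0.png

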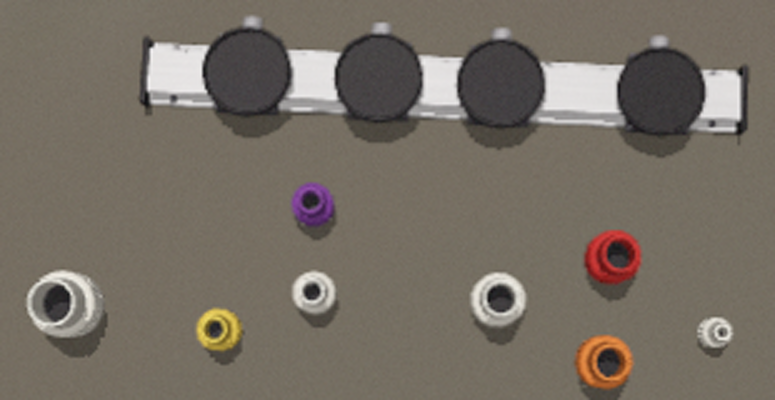

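The crop confirms four white adapters, at crop pixels (63,303), (314,292), (498,299) and (714,333). The coloured ones are distinct. Next I'll refine by fitting model silhouettes, and measure the seats.

```bash
cat >> h.py <<'E'
from scipy.optimize import minimize
DIM={'xl':(.026,.042,.019,.076),'l':(.021,.036,.015,.065),'m':(.0165,.030,.011,.054),'s':(.012,.025,.0075,.044)}
A=np.linspace(0,2*np.pi,40,endpoint=False); 
def ring(x,y,r,z): return np.c_[x+r*np.cos(A),y+r*np.sin(A),0*A+z]
def proj(P,R,t,c):
    K=np.array([[c['fx'],0,c['cx']],[0,c['fy'],c['cy']],[0,0,1]])
    return cv2.projectPoints(P,cv2.Rodrigues(np.array(R))[0],np.array(t,float),K,np.array([c['k1'],0,0,0,0]))[0][:,0]
def sil(x,y,dim,R,t,c,z0=0,s=8):
    r1,h1,r2,h2=dim; m=np.zeros((480,640),np.uint8)
    for r,a,b in ((r1,0,h1),(r2,h1,h2)):
        p=proj(np.r_[ring(x,y,r,z0+a),ring(x,y,r,z0+b)],R,t,c)
        cv2.fillConvexPoly(m,np.round(cv2.convexHull(p.astype(np.float32))*s).astype(np.int32),1,shift=3)
    return m
def fit(mask,x,y,dim,R,t,c,z0=0):
    def f(p):
        m=sil(p[0],p[1],dim,R,t,c,z0); return -(m&mask).sum()/((m|mask).sum()+1)
    r=minimize(f,[x,y],method='Nelder-Mead',options=dict(initial_simplex=[[x,y],[x+.01,y],[x,y+.01]],xatol=2e-4,fatol=1e-4))
    return r.x,-r.fun
def white(im,vmin=105,smax=40):
    h=cv2.cvtColor(im,cv2.COLOR_RGB2HSV); return ((h[...,2]>vmin)&(h[...,1]<smax)).astype(np.uint8)
def wpose():
    o=get_obs(); from scipy.spatial.transform import Rotation as Q
    T=np.eye(4);T[:3,:3]=Q.from_quat(o['tool_rot']).as_matrix();T[:3,3]=o['position']
    c=get_calibration('wrist'); M=np.linalg.inv(T@np.array(c['T_tool_cam'])); return M[:3,:3],M[:3,3],c,o
def around(mask,p,r):
    k=np.zeros_like(mask); cv2.circle(k,tuple(int(v) for v in p),int(r),1,-1); m=mask*k
    m=cv2.morphologyEx(m,cv2.MORPH_OPEN,np.ones((3,3),np.uint8))
    cs=cv2.findContours(m,0,1)[0]; o=np.zeros_like(m)
    if cs: cv2.drawContours(o,[max(cs,key=cv2.contourArea)],-1,1,-1)
    return o
E
python3 - <<'E'
from h import *
G={'xl':(.438,.262),'l':(.449,-.075),'m':(.450,.070),'s':(.425,-.25)}
for n in ('top','side'):
    im=cv2.imread(f'pics/{n}0.png')[:,:,::-1].copy(); c=get_calibration(n)
    hsv=cv2.cvtColor(im,cv2.COLOR_RGB2HSV)
    if n=='top': print('bench',hsv[350,300],'seat',hsv[193,240],hsv[201,405],'m',hsv[277,261])
    for k,g in G.items():
        p=px(n,[*g,.03]); mk=around(white(im,110,35),p,26)
        x,q=fit(mk,*g,DIM[k],c['R'],c['t'],c); print(n,k,x.round(4),round(q,2),mk.sum())
    d=((hsv[...,2]<85)).astype(np.uint8)
    for g in ((.624,.125),(.619,.022),(.619,-.075),(.612,-.205)):
        p=px(n,[*g,.037]); mk=around(d,p,26); mk=cv2.morphologyEx(mk,cv2.MORPH_OPEN,cv2.getStructuringElement(2,(15,15)))
        x,q=fit(mk,*g,(.036,.003,.036,.0031),c['R'],c['t'],c,.036); print(n,'seat',x.round(4),round(q,2),mk.sum())
print(get_calibration('wrist'))
E
```

```text
bench [ 20  46 117] seat [170  11  69] [165  17  61] m [ 24  11 233]
top xl [0.4805 0.212 ] -0.0 663
top l [ 0.4915 -0.0575] -0.0 399
top m [0.4875 0.0725] -0.0 245
top s [ 0.4625 -0.2475] -0.0 145
top seat [0.6828 0.05  ] -0.0 1156
top seat [0.7002 0.0358] -0.0 1166
top seat [ 0.7002 -0.0613] -0.0 1170
top seat [ 0.6708 -0.28  ] -0.0 1177
side xl [0.4805 0.212 ] -0.0 708
side l [ 0.489  -0.1025] -0.0 657
side m [0.49   0.0425] -0.0 348
side s [ 0.455 -0.255] -0.0 265
side seat [0.7053 0.1387] -0.0 698
side seat [0.6327 0.1033] -0.0 876
side seat [ 0.7002 -0.0613] -0.0 1010
side seat [ 0.6257 -0.1238] -0.0 1261
{'fx': 342.6672667390601, 'fy': 342.6672667390601, 'cx': 325.62902774636177, 'cy': 237.42531786826754, 'k1': -0.030235221062164835, 'T_tool_cam': array([[ 2.85303300e-04, -9.63803684e-01, -2.66612784e-01,
         7.30540992e-02],
       [ 9.99999938e-01,  3.29899662e-04, -1.22481850e-04,
        -1.44792771e-04],
       [ 2.06003926e-04, -2.66612733e-01,  9.63803719e-01,
        -1.79904655e-01],
       [ 0.00000000e+00,  0.00000000e+00,  0.00000000e+00,
         1.00000000e+00]])}h.py:29: RuntimeWarning: overflow encountered in scalar negative
  m=sil(p[0],p[1],dim,R,t,c,z0); return -(m&mask).sum()/((m|mask).sum()+1)
```

```bash
python3 -m jog '[{"grip":0,"travel":[2.2,-3.8,0],"twist":-8.4},{"grip":0,"travel":[2.2,-3.8,0],"twist":-8.4},{"grip":0,"travel":[2.2,-3.8,0],"twist":-8.4},{"grip":0,"travel":[2.2,-3.8,0],"twist":-8.4},{"grip":0,"travel":[2.2,-3.8,0],"twist":-8.4},{"grip":0,"travel":[2.2,-3.8,0],"twist":-8.4},{"grip":0,"travel":[2.2,-3.8,0],"twist":-8.4},{"grip":0,"travel":[2.2,-3.8,0],"twist":-8.4}]' 20; python3 -m jog '[{"grip":0,"travel":[0,0,0],"twist":0},{"grip":0,"travel":[0,0,0],"twist":0}]'
```

```text
time: 1.6
position: [0.4218, 0.2695, 0.2053]
tool_rot: [0.711, 0.703, 0.0, 0.0]
ft_force: [0.4, 0.9, 0.2]
grip_width: 0.0869
time: 1.8
position: [0.4215, 0.2702, 0.2052]
tool_rot: [0.71, 0.705, 0.0, -0.0]
ft_force: [0.1, -0.3, -0.1]
grip_width: 0.0871
```

```bash
sed -i 's/return -(m&mask).sum()/return -float((m\&mask).sum())/' h.py; cat > m1.py <<'E'
from h import *
G={'xl':(.438,.262),'l':(.449,-.075),'m':(.450,.070),'s':(.425,-.25)}
for n in ('top','side'):
    im=cv2.imread(f'pics/{n}0.png')[:,:,::-1].copy(); c=get_calibration(n)
    hsv=cv2.cvtColor(im,cv2.COLOR_RGB2HSV)
    for k,g in G.items():
        p=px(n,[*g,.03]); mk=around(white(im,110,35),p,26)
        x,q=fit(mk,*g,DIM[k],c['R'],c['t'],c); print(n,k,x.round(4),round(q,2),mk.sum())
    d=((hsv[...,2]<85)).astype(np.uint8)
    for g in ((.624,.125),(.619,.022),(.619,-.075),(.612,-.205)):
        p=px(n,[*g,.037]); mk=around(d,p,26); mk=cv2.morphologyEx(mk,cv2.MORPH_OPEN,cv2.getStructuringElement(2,(15,15)))
        x,q=fit(mk,*g,(.036,.003,.036,.0031),c['R'],c['t'],c,.036); print(n,'seat',x.round(4),round(q,2),mk.sum())
E
python3 m1.py; python3 - <<'E'
from h import *
R,t,c,o=wpose(); im=snap('wrist','w1'); w=white(im,110,35)
p=proj(np.array([[.438,.262,.038]]),R,t,c)[0]; mk=around(w,p,120)
print(o['position'],p,mk.sum(),fit(mk,.438,.262,DIM['xl'],R,t,c))
x,_=fit(mk,.438,.262,DIM['xl'],R,t,c)
cs=cv2.findContours(sil(*x,DIM['xl'],R,t,c),0,1)[0]; v=im[:,:,::-1].copy(); cv2.drawContours(v,cs,-1,(0,0,255),1)
cs=cv2.findContours(mk,0,1)[0]; cv2.drawContours(v,cs,-1,(255,0,0),1); cv2.imwrite('pics/w1o.png',v)
E
```

```text
top xl [0.4381 0.2695] 0.94 663
top l [ 0.4488 -0.0736] 0.97 399
top m [0.452  0.0724] 0.93 245
top s [ 0.4264 -0.2492] 0.89 145
top seat [0.6215 0.1308] 0.84 1156
top seat [0.6197 0.0256] 0.83 1166
top seat [ 0.6175 -0.0718] 0.83 1170
top seat [ 0.6143 -0.1999] 0.83 1177
side xl [0.4381 0.269 ] 0.94 708
side l [ 0.4497 -0.0722] 0.96 657
side m [0.452  0.0737] 0.91 348
side s [ 0.4275 -0.2475] 0.93 265
side seat [0.622  0.1255] 0.79 698
side seat [0.6201 0.0212] 0.75 876
side seat [ 0.6178 -0.0759] 0.77 1010
side seat [ 0.6136 -0.2037] 0.78 1261
[0.42148881 0.2702235  0.20516668] [341.77913347 223.4660984 ] 2927 (array([0.438, 0.262]), np.float64(0.0))
```

View pics/w1o.png

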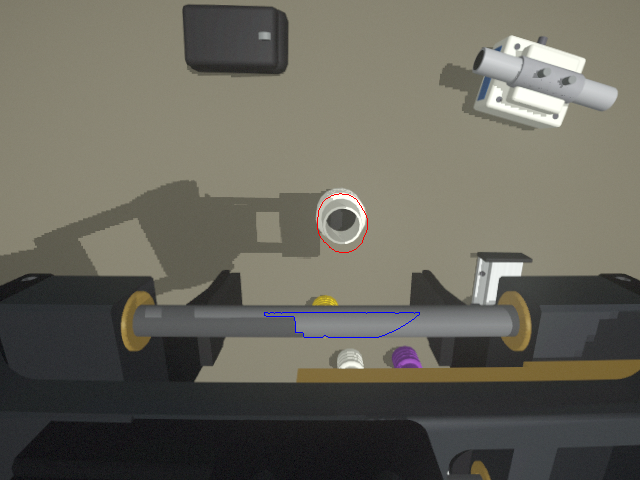

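The wrist view shows XL at (342,215), well between the fingers, and the top and side fits agree at (0.438, 0.269). I'll grasp it now.

```bash
python3 -m jog '[{"grip":0,"travel":[1.65,-0.1,0],"twist":0},{"grip":0,"travel":[0,0,-5],"twist":0},{"grip":0,"travel":[0,0,-5],"twist":0},{"grip":0,"travel":[0,0,-4],"twist":0},{"grip":0,"travel":[0,0,-3],"twist":0},{"grip":0,"travel":[0,0,0],"twist":0},{"grip":0,"travel":[0,0,0],"twist":0}]' 20; python3 -m jog '[{"grip":255,"travel":[0,0,0],"twist":0},{"grip":255,"travel":[0,0,0],"twist":0},{"grip":255,"travel":[0,0,0],"twist":0},{"grip":255,"travel":[0,0,0],"twist":0},{"grip":255,"travel":[0,0,0],"twist":0},{"grip":255,"travel":[0,0,0],"twist":0}]' 20
```

```text
time: 2.55
position: [0.4368, 0.2711, 0.0351]
tool_rot: [0.708, 0.706, -0.0, -0.0]
ft_force: [0.4, -0.0, -0.6]
grip_width: 0.0869
time: 3.15
position: [0.4376, 0.2699, 0.0353]
tool_rot: [0.709, 0.705, 0.0, 0.0]
ft_force: [-0.8, -0.8, 0.1]
grip_width: 0.0468
```

```bash
cat > m2.py <<'E'
from h import *
for n in ('top','side'):
    im=cv2.imread(f'pics/{n}0.png')[:,:,::-1].copy(); c=get_calibration(n)
    g=cv2.cvtColor(im,cv2.COLOR_RGB2GRAY).astype(float)
    gx=cv2.Sobel(g,-1,1,0); gy=cv2.Sobel(g,-1,0,1); mag=np.hypot(gx,gy)
    for s in ((.622,.128),(.620,.0234),(.6177,-.0739),(.614,-.2018)):
        def f(p):
            q=proj(ring(p[0],p[1],.036,.039),c['R'],c['t'],c); ctr=q.mean(0)
            d=(q-ctr)/np.linalg.norm(q-ctr,axis=1)[:,None]
            smp=lambda a: cv2.remap(g.astype(np.float32),(q+a*d)[:,0].astype(np.float32)[None],(q+a*d)[:,1].astype(np.float32)[None],1)[0]
            return -np.mean(np.clip(smp(1.5)-smp(-1.5),-10,60))
        r=min((minimize(f,[s[0]+a,s[1]+b],method='Nelder-Mead',options=dict(initial_simplex=[[s[0]+a,s[1]+b],[s[0]+a+.004,s[1]+b],[s[0]+a,s[1]+b+.004]])) for a in (-.004,.004) for b in (-.004,.004)),key=lambda r:r.fun)
        print(n,r.x.round(4),round(r.fun,1))
E
python3 m2.py
```

```text
top [0.6239 0.1289] -50.0
top [0.6214 0.0247] -49.1
top [ 0.6184 -0.0722] -50.7
top [ 0.6157 -0.1994] -50.5
side [0.6232 0.1251] -48.8
side [0.6201 0.0203] -47.8
side [ 0.6177 -0.0755] -47.9
side [ 0.6154 -0.2033] -47.5
```

The width reads 46.8 mm where I expected 52, so I'll look before lifting.

```bash
python3 -m jog '[{"grip":255,"travel":[0,0,0],"twist":0},{"grip":255,"travel":[0,0,0],"twist":0}]' 20;python3 - <<'E'
from h import *
R,t,c,o=wpose(); im=snap('wrist','w2'); a=camera('side'); b=camera('top')
v=np.hstack([cv2.resize(im,(400,300)),cv2.resize(a[120:240,180:340],(400,300))])[:,:,::-1]; cv2.imwrite('pics/w2c.png',v); print(o['grip_width'])
E
```

```text
time: 3.35
position: [0.4374, 0.2699, 0.035]
tool_rot: [0.709, 0.705, -0.0, -0.0]
ft_force: [0.2, -0.3, 0.7]
grip_width: 0.0379
0.03785698376226236
```

View pics/w2c.png

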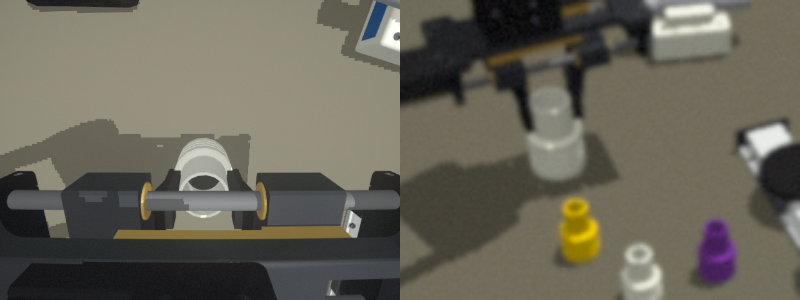

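```bash
python3 -m jog '[{"grip":255,"travel":[0,0,0],"twist":0},{"grip":255,"travel":[0,0,0],"twist":0}]' 20;python3 - <<'E'
from h import *
a=camera('side')[:,:,::-1]
v=cv2.resize(a[130:220,190:310],(800,600),interpolation=cv2.INTER_CUBIC); s=800/120
for dx in (-.019,.019):
  for z,col in ((.013,(0,0,255)),(.032,(0,255,0)),(.057,(255,0,0))):
    p=(px('side',[.4375+dx,.27,z])-[190,130])*s; cv2.circle(v,tuple(p.astype(int)),5,col,-1)
cv2.imwrite('pics/s3.png',v); print(get_obs()['grip_width'],get_obs()['ft_force'])
E
```

```text
time: 3.7
position: [0.4374, 0.27, 0.035]
tool_rot: [0.709, 0.705, -0.0, -0.0]
ft_force: [0.0, -0.8, 1.2]
grip_width: 0.038
0.03729346843711113 [-0.56954199 -0.19128988  0.58225353]
```

View pics/s3.png

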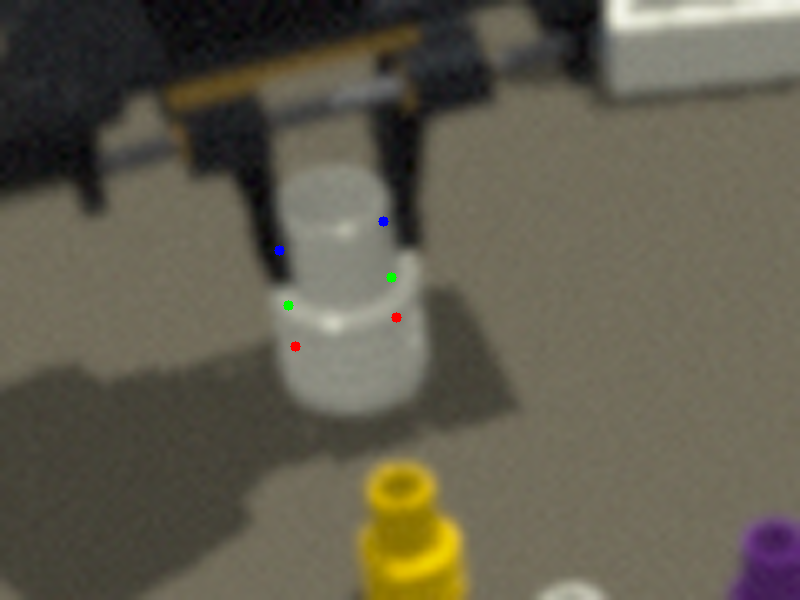

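```bash
python3 - <<'E'
from h import *
im=cv2.imread('pics/w2.png'); R,t,c,o=wpose()
y=.27;x=.4375
for z,col in ((.013,(0,0,255)),(.032,(0,255,0)),(.057,(255,0,0))):
  for dx in (-.019,.019):
    p=proj(np.array([[x+dx,y,z]]),R,t,c)[0]; cv2.circle(im,tuple(p.astype(int)),3,col,-1)
cv2.imwrite('pics/w2f.png',cv2.resize(im[190:390,190:470],(784,560),interpolation=cv2.INTER_CUBIC))
E
```

```text
(no output)
```

View pics/w2f.png

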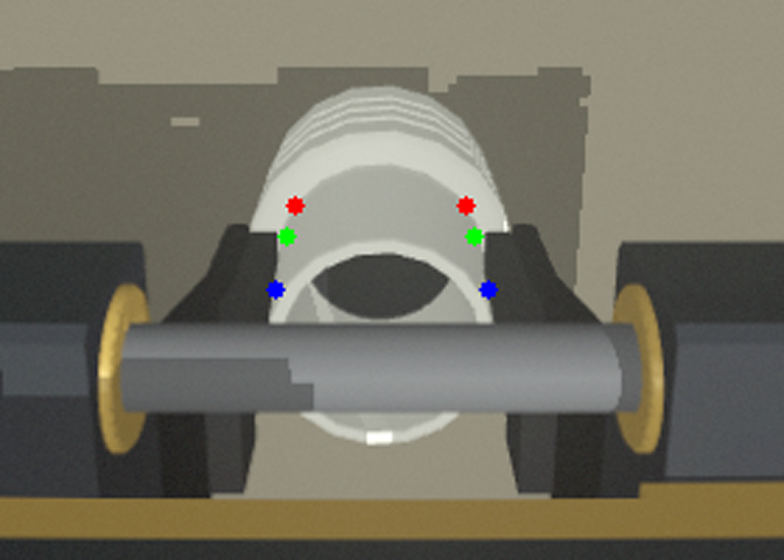

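The wrist and side views agree with the recorded pose. However, the fingertips are about 13 mm behind the TCP, not 22 mm ahead as stated: they sit at about z 0.048, just above the collar. So XL is held squarely by its 38 mm tube, which is a good grasp. I'll use this measured offset for the rest. Now I'll lift and carry to the seat at (0.6235, 0.127).

```bash
python3 -m jog '[{"grip":255,"travel":[0,0,1],"twist":0},{"grip":255,"travel":[0,0,3.5],"twist":0},{"grip":255,"travel":[0,0,3.5],"twist":0},{"grip":255,"travel":[0,0,0],"twist":0}]' 25; python3 -m jog '[{"grip":255,"travel":[2.3,-1.8,0],"twist":0},{"grip":255,"travel":[2.3,-1.8,0],"twist":0},{"grip":255,"travel":[2.3,-1.8,0],"twist":0},{"grip":255,"travel":[2.3,-1.8,0],"twist":0},{"grip":255,"travel":[2.3,-1.8,0],"twist":0},{"grip":255,"travel":[2.3,-1.8,0],"twist":0},{"grip":255,"travel":[2.3,-1.8,0],"twist":0},{"grip":255,"travel":[2.3,-1.8,0],"twist":0}]'; python3 -m jog '[{"grip":255,"travel":[0.2,0.1,0],"twist":0},{"grip":255,"travel":[0,0,0],"twist":0},{"grip":255,"travel":[0,0,0],"twist":0}]'
python3 - <<'E'
from h import *
R,t,c,o=wpose(); im=snap('wrist','w4'); a=camera('side')[:,:,::-1]; b=camera('top')[:,:,::-1]
u,v=px('side',[.623,.127,.06]).astype(int); u2,v2=px('top',[.623,.127,.06]).astype(int)
print(u,v,u2,v2)
cv2.imwrite('pics/c4.png',np.hstack([cv2.resize(a[v-60:v+60,u-60:u+60],(400,400)),cv2.resize(b[v2-60:v2+60,u2-60:u2+60],(400,400))]))
E
```

```text
time: 4.15
position: [0.4407, 0.2713, 0.1195]
tool_rot: [0.709, 0.705, 0.004, 0.002]
ft_force: [0.6, -0.5, -0.3]
grip_width: 0.0375
time: 4.95
position: [0.6216, 0.1251, 0.1143]
tool_rot: [0.709, 0.705, -0.001, -0.001]
ft_force: [-0.2, 0.7, -1.1]
grip_width: 0.0372
time: 5.25
position: [0.6217, 0.1276, 0.1143]
tool_rot: [0.709, 0.706, -0.001, -0.001]
ft_force: [-0.6, 0.1, -0.2]
grip_width: 0.0376
338 180 238 191
```

View pics/c4.png

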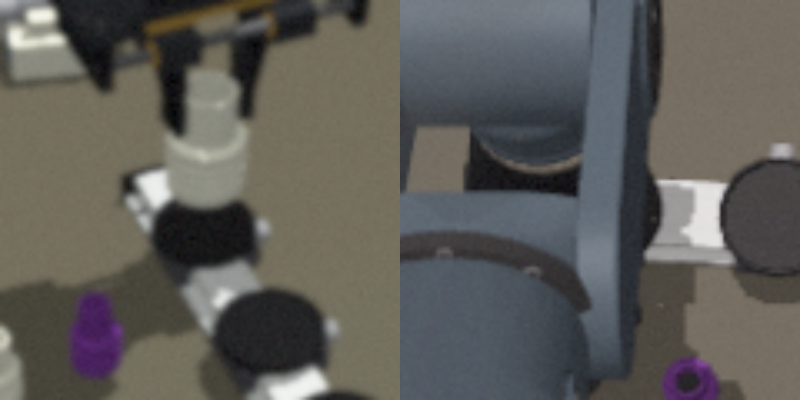

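XL hangs upright above its seat. I'll lower it, release, and back off.

```bash
python3 -m jog '[{"grip":255,"travel":[0.15,0,-1.5],"twist":0},{"grip":255,"travel":[0,0,-1.5],"twist":0},{"grip":255,"travel":[0,0,-0.8],"twist":0},{"grip":255,"travel":[0,0,-0.3],"twist":0},{"grip":255,"travel":[0,0,0],"twist":0},{"grip":255,"travel":[0,0,0],"twist":0}]'; python3 -m jog '[{"grip":130,"travel":[0,0,0],"twist":0},{"grip":0,"travel":[0,0,0],"twist":0},{"grip":0,"travel":[0,0,0],"twist":0},{"grip":0,"travel":[0,0,0],"twist":0},{"grip":0,"travel":[0,0,2],"twist":0},{"grip":0,"travel":[0,0,4],"twist":0},{"grip":0,"travel":[0,0,5],"twist":0}]'
```

```text
time: 6.0
position: [0.6252, 0.1269, 0.0741]
tool_rot: [0.709, 0.705, 0.0, 0.0]
ft_force: [-0.0, -0.7, -0.5]
grip_width: 0.0373
time: 6.7
position: [0.6231, 0.1268, 0.183]
tool_rot: [0.709, 0.705, -0.002, -0.002]
ft_force: [0.8, -0.5, -0.8]
grip_width: 0.0819
```

```bash
python3 -m jog '[{"grip":0,"travel":[-2.2,-2.5,0],"twist":0},{"grip":0,"travel":[-2.2,-2.5,0],"twist":0},{"grip":0,"travel":[-2.2,-2.5,0],"twist":0},{"grip":0,"travel":[-2.2,-2.5,0],"twist":0},{"grip":0,"travel":[-2.2,-2.5,0],"twist":0},{"grip":0,"travel":[-2.2,-2.5,0],"twist":0},{"grip":0,"travel":[-2.1,-2.5,0],"twist":0},{"grip":0,"travel":[-2.1,-2.5,0],"twist":0}]'; python3 -m jog '[{"grip":0,"travel":[0,0,0],"twist":0},{"grip":0,"travel":[0,0,0],"twist":0}]'
python3 - <<'E'
from h import *
R,t,c,o=wpose(); im=snap('wrist','w5'); g=(.449,-.073)
p=proj(np.array([[*g,.035]]),R,t,c)[0]; mk=around(white(im,110,35),p,48)
print(o['position'],p,mk.sum(),fit(mk,*g,DIM['l'],R,t,c))
for n,s in (('top',26),('side',26)):
    im=snap(n,n+'5'); c=get_calibration(n); p=px(n,[.6235,.127,.07]); mk=around(white(im,110,35),p,s)
    print(n,mk.sum(),fit(mk,.6235,.127,DIM['xl'],c['R'],c['t'],c,.036))
E
```

```text
time: 7.5
position: [0.4501, -0.0739, 0.1844]
tool_rot: [0.709, 0.706, 0.0, 0.0]
ft_force: [0.1, -0.5, 0.1]
grip_width: 0.087
time: 7.7
position: [0.4511, -0.0735, 0.1844]
tool_rot: [0.71, 0.705, 0.0, 0.0]
ft_force: [-0.0, -0.9, 0.2]
grip_width: 0.0871
[ 0.45112399 -0.07346991  0.184447  ] [323.49691253 218.98277482] 1635 (array([ 0.44842034, -0.07222744]), np.float64(0.9611536197763391))
top 708 (array([0.62742395, 0.12615161]), np.float64(0.9050802139037433))
side 111 (array([0.63265504, 0.12250919]), np.float64(0.13341346153846154))
```

```bash
python3 -m jog '[{"grip":0,"travel":[-0.25,0.1,-5],"twist":0},{"grip":0,"travel":[0,0,-5],"twist":0},{"grip":0,"travel":[0,0,-3.5],"twist":0},{"grip":0,"travel":[0,0,-2.1],"twist":0},{"grip":0,"travel":[0,0,0],"twist":0},{"grip":0,"travel":[0,0,0],"twist":0}]' 20; python3 -m jog '[{"grip":255,"travel":[0,0,0],"twist":0},{"grip":255,"travel":[0,0,0],"twist":0},{"grip":255,"travel":[0,0,0],"twist":0},{"grip":255,"travel":[0,0,0],"twist":0},{"grip":255,"travel":[0,0,0],"twist":0},{"grip":255,"travel":[0,0,0],"twist":0},{"grip":255,"travel":[0,0,0],"twist":0},{"grip":255,"travel":[0,0,0],"twist":0}]'; python3 -m jog '[{"grip":255,"travel":[0,0,0],"twist":0},{"grip":255,"travel":[0,0,0],"twist":0},{"grip":255,"travel":[0,0,0],"twist":0},{"grip":255,"travel":[0,0,0],"twist":0}]'
```

```text
time: 8.45
position: [0.449, -0.0715, 0.028]
tool_rot: [0.708, 0.706, -0.0, -0.0]
ft_force: [0.4, 0.4, -0.2]
grip_width: 0.0869
time: 9.25
position: [0.4484, -0.072, 0.0281]
tool_rot: [0.709, 0.705, -0.0, -0.0]
ft_force: [0.0, 1.2, 0.2]
grip_width: 0.0309
time: 9.65
position: [0.4484, -0.072, 0.0281]
tool_rot: [0.709, 0.705, -0.0, -0.0]
ft_force: [-0.2, 0.4, 0.3]
grip_width: 0.0296
```

```bash
python3 -m jog '[{"grip":255,"travel":[0,0,1],"twist":0},{"grip":255,"travel":[0,0,3.5],"twist":0},{"grip":255,"travel":[0,0,3.5],"twist":0},{"grip":255,"travel":[0,0,0],"twist":0}]' 25; python3 -m jog '[{"grip":255,"travel":[2.15,1.2,0],"twist":0},{"grip":255,"travel":[2.15,1.2,0],"twist":0},{"grip":255,"travel":[2.15,1.2,0],"twist":0},{"grip":255,"travel":[2.15,1.2,0],"twist":0},{"grip":255,"travel":[2.15,1.2,0],"twist":0},{"grip":255,"travel":[2.15,1.2,0],"twist":0},{"grip":255,"travel":[2.15,1.2,0],"twist":0},{"grip":255,"travel":[2.15,1.05,0],"twist":0}]'; python3 -m jog '[{"grip":255,"travel":[0,0,0],"twist":0},{"grip":255,"travel":[0,0,0],"twist":0},{"grip":255,"travel":[0,0,0],"twist":0}]'
```

```text
time: 10.05
position: [0.4513, -0.0731, 0.1121]
tool_rot: [0.709, 0.705, 0.002, 0.004]
ft_force: [0.2, -0.3, 0.1]
grip_width: 0.0293
time: 10.85
position: [0.6205, 0.0233, 0.1075]
tool_rot: [0.709, 0.705, -0.0, -0.001]
ft_force: [-0.2, -0.4, -0.6]
grip_width: 0.0295
time: 11.15
position: [0.6187, 0.0223, 0.1075]
tool_rot: [0.709, 0.705, -0.001, -0.001]
ft_force: [0.3, 0.4, -0.5]
grip_width: 0.0293
```

```bash
python3 -m jog '[{"grip":255,"travel":[0.1,0,-1.5],"twist":0},{"grip":255,"travel":[0,0,-1.5],"twist":0},{"grip":255,"travel":[0,0,-0.9],"twist":0},{"grip":255,"travel":[0,0,-0.3],"twist":0},{"grip":255,"travel":[0,0,0],"twist":0},{"grip":255,"travel":[0,0,0],"twist":0}]'; python3 -m jog '[{"grip":160,"travel":[0,0,0],"twist":0},{"grip":0,"travel":[0,0,0],"twist":0},{"grip":0,"travel":[0,0,0],"twist":0},{"grip":0,"travel":[0,0,0],"twist":0},{"grip":0,"travel":[0,0,2],"twist":0},{"grip":0,"travel":[0,0,4],"twist":0},{"grip":94,"travel":[0,0,5],"twist":0}]'; python3 -m jog '[{"grip":94,"travel":[-3.4,1,0],"twist":0},{"grip":94,"travel":[-3.4,1,0],"twist":0},{"grip":94,"travel":[-3.4,1,0],"twist":0},{"grip":94,"travel":[-3.4,1,0],"twist":0},{"grip":94,"travel":[-3.4,1,0],"twist":0},{"grip":94,"travel":[0,0,0],"twist":0},{"grip":94,"travel":[0,0,0],"twist":0}]'
python3 - <<'E'
from h import *
R,t,c,o=wpose(); im=snap('wrist','w6'); g=(.452,.073)
p=proj(np.array([[*g,.03]]),R,t,c)[0]; mk=around(white(im,110,35),p,42)
print(o['position'],o['grip_width'],p,mk.sum(),fit(mk,*g,DIM['m'],R,t,c))
for n in ('top','side'): snap(n,n+'6')
E
```

```text
time: 11.75
position: [0.6217, 0.0224, 0.066]
tool_rot: [0.709, 0.705, 0.0, 0.0]
ft_force: [1.3, -0.5, -0.1]
grip_width: 0.0292
time: 12.45
position: [0.6197, 0.0226, 0.1752]
tool_rot: [0.709, 0.705, -0.002, -0.002]
ft_force: [1.1, -0.8, -0.5]
grip_width: 0.0663
time: 13.15
position: [0.4515, 0.0727, 0.1766]
tool_rot: [0.709, 0.706, 0.0, 0.001]
ft_force: [0.1, -0.7, 1.1]
grip_width: 0.0549
[0.45145877 0.07267539 0.17661392] 0.05492395956680602 [326.16339936 219.71640204] 1047 (array([0.45106097, 0.07367917]), np.float64(0.9658040665434381))
```

```bash
python3 -m jog '[{"grip":94,"travel":[0,0.1,-5],"twist":0},{"grip":94,"travel":[0,0,-5],"twist":0},{"grip":94,"travel":[0,0,-3.5],"twist":0},{"grip":94,"travel":[0,0,-2.1],"twist":0},{"grip":94,"travel":[0,0,0],"twist":0},{"grip":94,"travel":[0,0,0],"twist":0}]' 20; python3 -m jog '[{"grip":255,"travel":[0,0,0],"twist":0},{"grip":255,"travel":[0,0,0],"twist":0},{"grip":255,"travel":[0,0,0],"twist":0},{"grip":255,"travel":[0,0,0],"twist":0},{"grip":255,"travel":[0,0,0],"twist":0},{"grip":255,"travel":[0,0,0],"twist":0},{"grip":255,"travel":[0,0,0],"twist":0},{"grip":255,"travel":[0,0,0],"twist":0}]'
```

```text
time: 13.9
position: [0.4524, 0.0732, 0.0199]
tool_rot: [0.709, 0.705, -0.0, -0.0]
ft_force: [0.0, -0.1, 0.9]
grip_width: 0.055
time: 14.7
position: [0.4516, 0.0735, 0.0204]
tool_rot: [0.709, 0.705, 0.0, 0.0]
ft_force: [-0.9, -0.9, 5.0]
grip_width: 0.0216
```

```bash
python3 - <<'E'
from h import *
a=cv2.imread('pics/top6.png'); b=cv2.imread('pics/side6.png'); out=[]
for n,im in (('top',a),('side',b)):
    u,v=px(n,[.62,.075,.05]).astype(int); out.append(cv2.resize(im[v-40:v+40,u-40:u+40],(400,400),interpolation=cv2.INTER_CUBIC))
cv2.imwrite('pics/c6.png',np.hstack(out)); print(get_obs()['grip_width'])
E
```

```text
0.021572694579749994
```

View pics/c6.png

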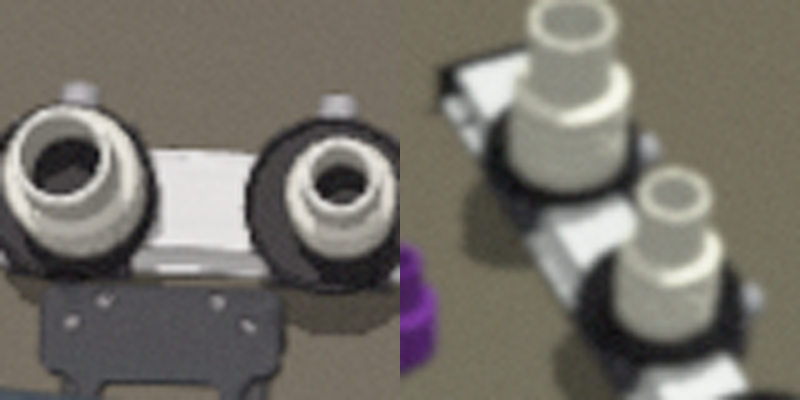

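Both are standing well inside their seats, and M is gripped with 21.6 mm against a 22 mm tube. I'll carry it to the third seat.

```bash
python3 -m jog '[{"grip":255,"travel":[0,0,1],"twist":0},{"grip":255,"travel":[0,0,3.5],"twist":0},{"grip":255,"travel":[0,0,3.5],"twist":0},{"grip":255,"travel":[0,0,0],"twist":0}]' 20; python3 -m jog '[{"grip":255,"travel":[2.1,-1.85,0],"twist":0},{"grip":255,"travel":[2.1,-1.85,0],"twist":0},{"grip":255,"travel":[2.1,-1.85,0],"twist":0},{"grip":255,"travel":[2.1,-1.85,0],"twist":0},{"grip":255,"travel":[2.1,-1.85,0],"twist":0},{"grip":255,"travel":[2.1,-1.85,0],"twist":0},{"grip":255,"travel":[2.1,-1.8,0],"twist":0},{"grip":255,"travel":[2.0,-1.8,0],"twist":0}]'; python3 -m jog '[{"grip":255,"travel":[0,0,0],"twist":0},{"grip":255,"travel":[0,0,0],"twist":0},{"grip":255,"travel":[0,0,0],"twist":0}]'
```

```text
time: 15.1
position: [0.4542, 0.0734, 0.1037]
tool_rot: [0.709, 0.705, 0.003, 0.003]
ft_force: [0.6, -0.3, -1.1]
grip_width: 0.0214
time: 15.9
position: [0.6185, -0.0741, 0.0991]
tool_rot: [0.709, 0.705, -0.0, -0.001]
ft_force: [-1.0, 0.3, 0.2]
grip_width: 0.0213
time: 16.2
position: [0.6166, -0.0726, 0.0992]
tool_rot: [0.709, 0.706, -0.001, -0.002]
ft_force: [0.3, -0.5, 0.2]
grip_width: 0.0211
```

```bash
python3 -m jog '[{"grip":255,"travel":[0.1,-0.05,-1.5],"twist":0},{"grip":255,"travel":[0,0,-1.5],"twist":0},{"grip":255,"travel":[0,0,-0.8],"twist":0},{"grip":255,"travel":[0,0,-0.3],"twist":0},{"grip":255,"travel":[0,0,0],"twist":0},{"grip":255,"travel":[0,0,0],"twist":0}]'; python3 -m jog '[{"grip":180,"travel":[0,0,0],"twist":0},{"grip":94,"travel":[0,0,0],"twist":0},{"grip":94,"travel":[0,0,0],"twist":0},{"grip":94,"travel":[0,0,0],"twist":0},{"grip":94,"travel":[0,0,2],"twist":0},{"grip":94,"travel":[0,0,4],"twist":0},{"grip":94,"travel":[0,0,5],"twist":0}]'; python3 -m jog '[{"grip":94,"travel":[-2.75,-2.5,0],"twist":0},{"grip":94,"travel":[-2.75,-2.5,0],"twist":0},{"grip":94,"travel":[-2.75,-2.5,0],"twist":0},{"grip":94,"travel":[-2.75,-2.5,0],"twist":0},{"grip":94,"travel":[-2.75,-2.5,0],"twist":0},{"grip":94,"travel":[-2.7,-2.5,0],"twist":0},{"grip":94,"travel":[-2.7,-2.5,0],"twist":0},{"grip":94,"travel":[0,0,0],"twist":0}]'; python3 -m jog '[{"grip":94,"travel":[0,0,0],"twist":0},{"grip":94,"travel":[0,0,0],"twist":0}]'
python3 - <<'E'
from h import *
R,t,c,o=wpose(); im=snap('wrist','w7'); g=(.427,-.248)
p=proj(np.array([[*g,.025]]),R,t,c)[0]; mk=around(white(im,110,35),p,35)
print(o['position'],o['grip_width'],p,mk.sum(),fit(mk,*g,DIM['s'],R,t,c))
for n in ('top','side'): snap(n,n+'7')
E
```

```text
time: 16.8
position: [0.6197, -0.0741, 0.0592]
tool_rot: [0.709, 0.705, 0.0, 0.0]
ft_force: [-0.3, 0.3, -0.2]
grip_width: 0.0213
time: 17.5
position: [0.6177, -0.0736, 0.1682]
tool_rot: [0.709, 0.705, -0.001, -0.002]
ft_force: [1.6, -0.2, 0.2]
grip_width: 0.0543
time: 18.3
position: [0.4254, -0.2514, 0.1693]
tool_rot: [0.71, 0.704, -0.001, -0.0]
ft_force: [1.2, -0.1, 0.3]
grip_width: 0.0552
time: 18.5
position: [0.4286, -0.2486, 0.1693]
tool_rot: [0.709, 0.706, 0.0, 0.0]
ft_force: [0.2, 0.1, 0.6]
grip_width: 0.0551
[ 0.42861999 -0.24860285  0.16928299] 0.05508413644177657 [324.06900111 219.98827961] 566 (array([ 0.42582029, -0.24710147]), np.float64(0.933993399339934))
```

```bash
python3 -m jog '[{"grip":94,"travel":[-0.2,0.1,-5],"twist":0},{"grip":94,"travel":[0,0,-5],"twist":0},{"grip":94,"travel":[0,0,-3.5],"twist":0},{"grip":94,"travel":[0,0,-1.9],"twist":0},{"grip":94,"travel":[0,0,0],"twist":0},{"grip":94,"travel":[0,0,0],"twist":0}]' 15; python3 -m jog '[{"grip":255,"travel":[0,0,0],"twist":0},{"grip":255,"travel":[0,0,0],"twist":0},{"grip":255,"travel":[0,0,0],"twist":0},{"grip":255,"travel":[0,0,0],"twist":0},{"grip":255,"travel":[0,0,0],"twist":0},{"grip":255,"travel":[0,0,0],"twist":0},{"grip":255,"travel":[0,0,0],"twist":0},{"grip":255,"travel":[0,0,0],"twist":0}]'; python3 -m jog '[{"grip":255,"travel":[0,0,0],"twist":0},{"grip":255,"travel":[0,0,0],"twist":0}]'
```

```text
time: 19.25
position: [0.4266, -0.2477, 0.0152]
tool_rot: [0.708, 0.706, 0.0, -0.0]
ft_force: [-0.2, -0.1, 1.1]
grip_width: 0.0547
time: 20.05
position: [0.426, -0.2481, 0.0153]
tool_rot: [0.709, 0.705, -0.0, 0.0]
ft_force: [-0.0, -0.5, 2.8]
grip_width: 0.014
time: 20.25
position: [0.426, -0.2481, 0.0153]
tool_rot: [0.709, 0.705, -0.0, 0.0]
ft_force: [-0.8, 0.7, 3.5]
grip_width: 0.0144
```

```bash
python3 -m jog '[{"grip":255,"travel":[0,0,1],"twist":0},{"grip":255,"travel":[0,0,3.5],"twist":0},{"grip":255,"travel":[0,0,3.5],"twist":0},{"grip":255,"travel":[0,0,0],"twist":0}]' 15; python3 -m jog '[{"grip":255,"travel":[2.4,0.6,0],"twist":0},{"grip":255,"travel":[2.4,0.6,0],"twist":0},{"grip":255,"travel":[2.4,0.6,0],"twist":0},{"grip":255,"travel":[2.4,0.6,0],"twist":0},{"grip":255,"travel":[2.4,0.6,0],"twist":0},{"grip":255,"travel":[2.4,0.6,0],"twist":0},{"grip":255,"travel":[2.3,0.6,0],"twist":0},{"grip":255,"travel":[2.3,0.55,0],"twist":0}]'; python3 -m jog '[{"grip":255,"travel":[0,0,0],"twist":0},{"grip":255,"travel":[0,0,0],"twist":0},{"grip":255,"travel":[0,0,0],"twist":0}]'
```

```text
time: 20.65
position: [0.4283, -0.25, 0.0992]
tool_rot: [0.709, 0.705, 0.0, 0.004]
ft_force: [0.1, 0.2, -0.2]
grip_width: 0.0141
time: 21.45
position: [0.6162, -0.1997, 0.0945]
tool_rot: [0.709, 0.705, -0.0, -0.001]
ft_force: [-0.3, -0.4, 0.0]
grip_width: 0.0141
time: 21.75
position: [0.6143, -0.2003, 0.0946]
tool_rot: [0.709, 0.705, -0.001, -0.001]
ft_force: [-0.1, -0.1, -0.7]
grip_width: 0.0141
```

Next: lower, release, lift clear, move back off the rail, and check.

```bash
python3 -m jog '[{"grip":255,"travel":[0.05,0,-1.5],"twist":0},{"grip":255,"travel":[0,0,-1.5],"twist":0},{"grip":255,"travel":[0,0,-0.8],"twist":0},{"grip":255,"travel":[0,0,-0.3],"twist":0},{"grip":255,"travel":[0,0,0],"twist":0},{"grip":255,"travel":[0,0,0],"twist":0}]'; python3 -m jog '[{"grip":200,"travel":[0,0,0],"twist":0},{"grip":94,"travel":[0,0,0],"twist":0},{"grip":94,"travel":[0,0,0],"twist":0},{"grip":94,"travel":[0,0,0],"twist":0},{"grip":94,"travel":[0,0,2],"twist":0},{"grip":94,"travel":[0,0,4],"twist":0},{"grip":94,"travel":[0,0,5],"twist":0}]'; python3 -m jog '[{"grip":94,"travel":[-4,0,1],"twist":0},{"grip":94,"travel":[-4,0,1],"twist":0},{"grip":94,"travel":[-4,0,1],"twist":0},{"grip":94,"travel":[-4,0,1],"twist":0},{"grip":94,"travel":[-4,0,0],"twist":0},{"grip":94,"travel":[0,0,0],"twist":0},{"grip":94,"travel":[0,0,0],"twist":0}]'
python3 - <<'E'
from h import *
P={'xl':(.6235,.127),'l':(.6208,.0225),'m':(.618,-.074),'s':(.6155,-.2013)}; out=[]
for n in ('top','side'):
    im=snap(n,n+'8'); c=get_calibration(n)
    lo=np.min([px(n,[*g,.05]) for g in P.values()],0)-35; hi=np.max([px(n,[*g,.05]) for g in P.values()],0)+35
    lo=lo.astype(int);hi=hi.astype(int); cr=im[lo[1]:hi[1],lo[0]:hi[0],::-1]; s=(800/cr.shape[1]) if n=='top' else 560/cr.shape[0]
    cv2.imwrite(f'pics/{n}8c.png',cv2.resize(cr,None,fx=s,fy=s,interpolation=cv2.INTER_CUBIC))
print(search_frame('filter_c','top')[:1],search_frame('filter_c','side')[:2])
E
```

```text
time: 22.35
position: [0.6167, -0.2007, 0.0542]
tool_rot: [0.709, 0.705, 0.0, 0.0]
ft_force: [-0.4, 0.4, -0.1]
grip_width: 0.0139
time: 23.05
position: [0.6147, -0.1997, 0.1631]
tool_rot: [0.709, 0.705, -0.001, -0.003]
ft_force: [1.2, -0.8, -0.2]
grip_width: 0.0529
time: 23.75
position: [0.4163, -0.2007, 0.2047]
tool_rot: [0.709, 0.705, 0.0, 0.001]
ft_force: [0.8, 0.4, 0.3]
grip_width: 0.0544
[{'at': [0.582, -0.3933, 0.0217], 'p': 0.8}] [{'at': [0.5783, -0.3999, 0.0223], 'p': 0.86}]
```

View pics/top8c.png

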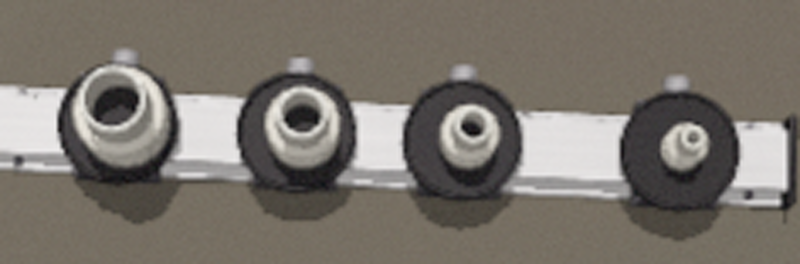

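View pics/side8c.png

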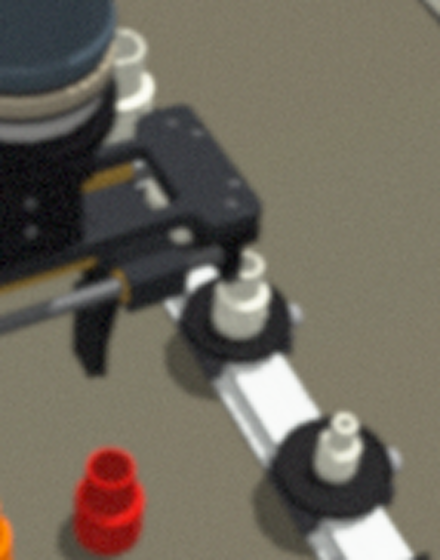

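All four stand upright in size order. One last numeric check of how far each is off its seat centre, comparing both within the top view.

```bash
python3 - <<'E'
from h import *
im=cv2.imread('pics/top8.png')[:,:,::-1].copy(); c=get_calibration('top')
S={'xl':(.6239,.1289),'l':(.6214,.0247),'m':(.6184,-.0722),'s':(.6157,-.1994)}
for k,g in S.items():
    mk=around(white(im,120,45),px('top',[*g,.036+DIM[k][3]/2]),{'xl':17,'l':15,'m':14,'s':12}[k])
    x,q=fit(mk,*g,DIM[k],c['R'],c['t'],c,.036); print(k,((x-g)*1000).round(1),'mm',round(q,2))
E
```

```text
xl [ 3.5 -2.3] mm 0.62
l [ 1.2 -2.9] mm 0.91
m [ 3.2 -3.6] mm 0.9
s [ 1.2 -1.5] mm 0.88
```

All four are within 5 mm of their seat centres, against a 12 mm limit, and the filter is where it was. I'm handing in.

```bash
python3 -c "
from rig import hand_in; print(hand_in())"
```

```text
the job is handed in; nothing more can be done
None
```

All four white adapters now stand on the rail seats, with XL nearest the flow-sensor head at the +y end, then L, M and S. I handed the job in at about 24 s of the 112 s allowed; the hand-in gives no verdict.

**Position:** in the final top view each adapter was about 2–5 mm from its seat centre, against the 12 mm limit. The fit for XL was weaker (0.62 overlap), but the pictures show it well inside its seat.

**Upright and in order:** the final top view shows all four upright and in size order. In the final side view the arm hid most of XL and L. An earlier side view, taken after they were placed, shows both standing upright.

**Filter and look-alikes:** the green filter was found within about 2–4 mm of where it started, which is within the detector's error. I did not touch the coloured look-alikes.

**Disagreements:**
- **Fingertips:** they measured about 13 mm behind the TCP, where the description says 22 mm ahead. The adapters were therefore gripped by their upper tubes instead of the collars I had planned; the measured widths matched the tubes.
- **Seat positions:** the top and side cameras differed by 2–4 mm along the rail.

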